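# Clear a bevelled panel and hold the sanding block flush on it

### The job

Pick up the cork sanding block and use it to push the three loose wood chips off the sloping two-tone panel so that they drop to the bench. Then tilt the block to match the slope, lay its paper underside flush, with no gap at either end, over the joint between the two wood strips, long side running up the slope and centred on the panel. Press gently, about 10 N, and finish while still gripping and pressing the block there, ready for the first sanding stroke; do not touch the chips with the fingers.

Things in the scene. Friction and masses are not known exactly. Their poses are not given: they have to be found in the camera images.
- sanding_block: brown cork sanding block with sandpaper on its underside, a box 64 (x) x 114 (y, long) x 31 (z) mm, about 70 g, lying paper down on the bench; origin at the centre of its underside, z up out of its top. Grip it across its 64 mm width.
- panel_face (a point): middle of the upper face of the sloping wood panel, on the joint of its two 75 mm strips (pale below, dark above), about 112 mm above the bench. x points up the slope (150 mm length, away from the robot), y across its 56 mm width, z out of the face. The panel is 18 mm thick; its face slopes 9 to 21 degrees, falling towards the robot. All its edges are free.
- tilt_stand: grey fixed stand of the tilting table, base plate 120 x 100 x 12 mm on the bench; origin at the centre of its underside, x to the uphill side. The tilt axis is 95 mm above the bench, 18 mm under the panel's face; the tilt differs each time and is locked: it does not give under the pressures of the job.
- chip_0: wood chip, mid-brown, 13x24x10 mm (along its x, y, z), 12 g, lying loose on the sloping panel within about 30 mm of its middle; origin at the centre of its underside.
- chip_1: wood chip, pale, 12x20x9 mm (along its x, y, z), 12 g, lying loose on the sloping panel within about 30 mm of its middle; origin at the centre of its underside.
- chip_2: wood chip, dark brown, 13x18x10 mm (along its x, y, z), 12 g, lying loose on the sloping panel within about 30 mm of its middle; origin at the centre of its underside.

How it is judged:
On the way, in this order (a step that is already met when the one before it is completed fails the run):
1. the sanding block is lifted in the fingers (contact force between the fingers and sanding_block above 3 N and height (world z) of sanding_block above 0.04 m), for 0.2 s.
2. the three chips have dropped off the panel while the block is held (contact force between the fingers and sanding_block above 3 N and height (world z) of each of chip_0, chip_1, chip_2 below 0.04 m), for 0.2 s.
At the end, for the whole second after the job is handed in: Block gripped (3 N+), paper down, within 20 mm along and 12 mm across of the panel middle, 3 mm of the face, 0.015 rad (a 1.7 mm gap at one end) of its slope, long side within 8 degrees of uphill; presses with 3 to 25 N; all chips under 40 mm above the bench (all of step 2 and x of sanding_block in the frame of panel_face between -0.02 and 0.02 m and y of sanding_block in the frame of panel_face between -0.012 and 0.012 m and z of sanding_block in the frame of panel_face between -0.003 and 0.003 m and angle between the z axis of sanding_block and the z axis of panel_face, either way round below 0.015 rad and angle between the y axis of sanding_block and the x axis of panel_face, either way round below 0.14 rad and angle between sanding_block's own z axis and vertical below 0.8 rad and contact force between sanding_block and tilt_stand between 3 and 25 N); the arm keeps its last pose, push and grip.
It fails at once if a chip is touched by the fingers with more than 1 N (contact force between the fingers and chip_0 above 1 N or contact force between the fingers and chip_1 above 1 N or contact force between the fingers and chip_2 above 1 N).
It fails at once if the block is slammed on the panel (over 60 N) (contact force between sanding_block and tilt_stand above 60 N).
It also fails if it takes over 58 s, if anything falls off the work surface, if the arm or the gripper's body presses on something with over 40 N, if the wrist force passes 120 N, or if a joint passes its speed limit or range.

### The arm

A 7-joint arm with a two-finger parallel gripper is mounted at the origin on a cart in front of the work surface, level with it; the furniture and walls round the work are solid. World frame = base frame: x ahead of the robot, y to its left, z up, the work surface at z = 0. Lengths are in m, angles in rad, forces in N, time in s.
With the tool pointing down it reaches from about 0.4 to 0.85 m from the base axis. Payload 10.4 kg.
Tool frame: the origin (TCP) lies between the finger pads; the fingertips stand 14 mm ahead of it and the grasp point (between the pads) lies 5 mm behind it (r.finger_overhang is the z of the fingertips in the tool frame, in m); z points along the fingers, y is the line along which they close (so a half turn about z gives the same grasp; the last joint's range is limited). The gripper opens to 87 mm and grips with 3 to 60 N. Pads are 19 mm wide; open, the fingers measure 117 mm over their backs; the gripper's body (75 mm by 190 mm) begins 51 mm behind the grasp point.
Start: joints at [-1.258, 0.332, -0.065, 1.46, 0.022, 1.35, -0.088], TCP at [0.206, 0.59, 0.237] pointing down, gripper open.
Joint ranges: [-2.6, 2.6], [-0.5, 2.12], [-1.47, 1.34], [0.16, 2.42], [-1.27, 4.41], [0.06, 2.06], [-2.6, 2.6]. Speed limits (rad/s): [2.22, 2.22, 2.79, 2.79, 3.14, 3.14, 3.14].

### API

Orientations are given as a unit quaternion [x, y, z, w].
In Python, from bench import r, optics gives the robot as it stands.
- The arm moves only by the shell command python3 -m pendant 'ROWS' [FORCE]. ROWS is JSON, a list of rows, each a list of 7 numbers: the closure, from -1 (fully open) to 1 (shut), then the shift along the tool's x, y, z scaled (see below), then the turn, a rotation vector about the tool's x, y, z scaled (see below). In form: [[grip, x, y, z, rx, ry, rz], ...]. A call has 1 to 8 rows; each row is the pose to reach, as a shift and turn from the pose commanded when the call began, along the tool's axes at that moment; what a row does not reach only later rows make up. The controller multiplies each number of a shift by 0.3 m and each number of a turn by 120 degrees. A row lasts 1/8 s, in which the tool goes at most 62.5 mm and 10.7 degrees, less where a joint would pass 70% of its speed; a pose out of reach is approached as far as the arm can. A call with a number of a shift or a turn outside -1 to 1 is refused whole. A call with a gripper value outside its range is refused whole. The fingers move at their own pace and stop on an object; FORCE is the grip in N (left out, the last holds). Time passes only in rows, so rows that repeat a pose let the fingers close. It gives the time, the measured TCP pose, the force, the opening and the grip force at its end, in the units of the state.
- r.read_state(): the state, without advancing time (a new reading comes with each control period).
- optics.camera(name): name is "scene" or "top" or "wrist"; returns a dict with "pixels" (480x640x3 uint8, red, green, blue), "vfov" (degrees; the focal length in pixels is half the picture's height over the tangent of half this angle, whatever the lens; pixels are square), "cx", "cy" (the principal point, pixels), "rvec" (rotation vector, rad) and "tvec" (3), from world to camera coordinates, as OpenCV has them. Camera axes: x right, y down, z forward; pixel columns grow to the right and rows downward; lengths in m; the calibration is good to about 2 mm. The wrist camera is an equidistant fisheye: a pixel r from the principal point sees the ray r / f radians off the axis. A picture is of the moment at which its call begins. There is no depth.
- r.close_job(): hands the job in; it is judged then, once.
The state is a dict: "time": time; "joint_positions": joint angles; "joint_vel": joint speeds; "joint_torque": joint torques, N m; "ee_pos": TCP position; "eef_rot": TCP orientation; "ft_force": force on the tool from outside, world axes, zero at the start; "torque": the same for the moment, N m; "width": finger opening in m; "grip_force": force on a finger pad.
Only numpy, scipy, OpenCV 4.12 (cv2) and the standard library are available. Lean on these libraries where they do the work, as an engineer would, in place of code of your own. Each camera call takes 0.05 s, during which the arm holds its last target. There are 200 camera calls.

## Working session

There is one attempt and no reset: what is moved stays moved. The work goes in short steps, Python scripts to look and compute and a shell command to move; the robot and the scene stay as the last step left them, time stands still between calls to the robot, and variables do not carry over. Pictures are saved under pics/ and viewed, at most 10 in all, crops included, and the job is handed in when it is done.

```bash
ls; mkdir -p pics
python3 - <<'E'
from bench import r, optics
import cv2,numpy as np
s=r.read_state(); print({k:np.round(v,3) for k,v in s.items()}, r.finger_overhang)
for n in("scene","top","wrist"):
    c=optics.camera(n); cv2.imwrite(f"pics/{n}0.png",c["pixels"][:,:,::-1]); print(n,c["vfov"],c["cx"],c["cy"],c["rvec"],c["tvec"])
E
```

```text
pics
{'time': np.float64(0.0), 'joint_positions': array([-1.258,  0.333, -0.065,  1.461,  0.022,  1.35 , -0.089]), 'joint_vel': array([-0.001,  0.001,  0.   ,  0.001,  0.002,  0.   , -0.001]), 'joint_torque': array([-0.0000e+00, -6.2323e+01,  2.5000e-02, -3.8991e+01, -6.1000e-02,
        3.9000e-02,  0.0000e+00]), 'ee_pos': array([0.206, 0.59 , 0.236]), 'eef_rot': array([ 0.167,  0.986, -0.001, -0.   ]), 'ft_force': array([0.068, 0.738, 0.569]), 'torque': array([0.026, 0.04 , 0.   ]), 'grip_force': np.float64(0.0), 'width': np.float64(0.087)} 0.014
scene 55.78763004403287 321.39906163592264 240.56627055183225 [ 2.51934937  0.57451928 -0.18353123] [-0.46382507 -0.2317002   1.11419771]
top 57.97132721406586 326.62458984042286 243.1039209672906 [ 2.1758725  -2.11080076  0.22428764] [-0.13355093  0.56307198  0.83049261]
wrist 65.70646984690485 323.725767184787 240.3665868154616 [-2.37866725 -1.69030444 -0.22167072] [-0.62533351 -0.03304212  0.38957522]
```

View pics/scene0.png

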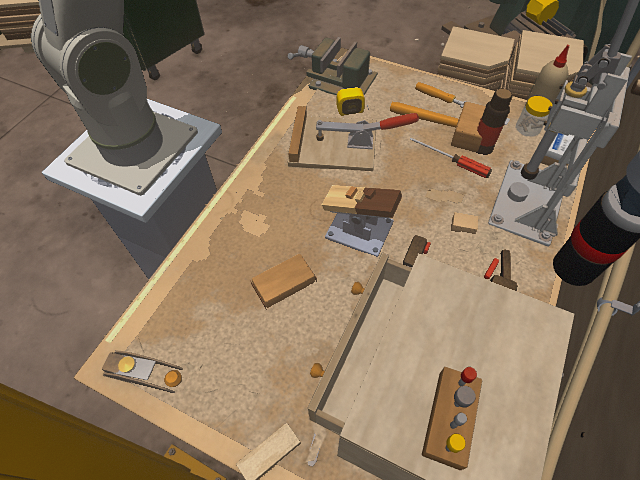

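View pics/top0.png

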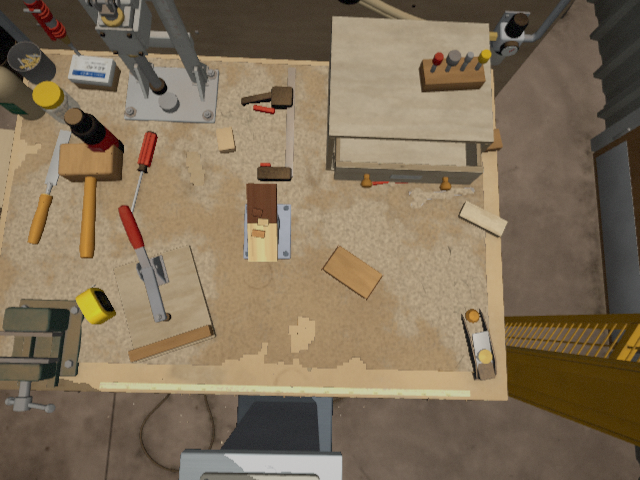

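The scene view shows the block at about (284,281) and the panel at (362,200). The top view shows the block at (352,272) and the panel at (262,222), with chips near (257,230). Next I'll set up helpers and zoom in on the panel.

```bash
cat > h.py <<'E'
import numpy as np,cv2
from bench import r,optics
from scipy.spatial.transform import Rotation as R
def cam(n):
    c=optics.camera(n); c["n"]=n; c["f"]=240/np.tan(np.radians(c["vfov"]/2)); c["R"]=R.from_rotvec(c["rvec"]).as_matrix(); c["t"]=np.array(c["tvec"]); c["o"]=-c["R"].T@c["t"]; return c
def ray(c,p):
    u=np.array([p[0]-c["cx"],p[1]-c["cy"]])/c["f"]
    if c["n"]=="wrist":
        a=np.linalg.norm(u); d=np.array([*(u/max(a,1e-9)*np.sin(a)),np.cos(a)])
    else: d=np.array([*u,1.])
    d=c["R"].T@d; return d/np.linalg.norm(d)
def onz(c,p,z):
    d=ray(c,p); return c["o"]+d*(z-c["o"][2])/d[2]
def tri(c1,p1,c2,p2):
    o=[];A=[];b=[]
    for c,p in((c1,p1),(c2,p2)):
        d=ray(c,p); P=np.eye(3)-np.outer(d,d); A.append(P); b.append(P@c["o"])
    x=np.linalg.lstsq(np.vstack(A),np.hstack(b),rcond=None)[0]
    e=[np.linalg.norm(a@x-q) for a,q in zip(A,b)]
    return x,max(e)
def proj(c,X):
    q=c["R"]@np.asarray(X)+c["t"]
    if c["n"]=="wrist":
        n=np.hypot(q[0],q[1]); a=np.arctan2(n,q[2]); u=q[:2]/n*a
    else: u=q[:2]/q[2]
    return u*c["f"]+[c["cx"],c["cy"]]
E
python3 - <<'E'
from h import *
a=cam("top"); b=cam("scene")
print(a["o"],b["o"],proj(a,[.5,0,0]),proj(a,[.5,.1,0]),proj(b,[.5,0,0]))
A=cv2.resize(a["pixels"][175:270,220:320],None,fx=6,fy=6,interpolation=cv2.INTER_CUBIC)
B=cv2.resize(b["pixels"][175:260,315:415],None,fx=6,fy=6,interpolation=cv2.INTER_CUBIC)
cv2.imwrite("pics/tz.png",A[:,:,::-1]);cv2.imwrite("pics/sz.png",B[:,:,::-1])
for n,c,(x0,y0,x1,y1) in(("t",a,(310,235,395,310)),("s",b,(240,245,330,315))):
    h=cv2.cvtColor(c["pixels"],cv2.COLOR_RGB2HSV)[y0:y1,x0:x1]
    print(n,h[37,42],h[5,5],h[-5,5],h[5,-5])
E
```

```text
[ 0.41160181 -0.09041159  0.9203334 ] [ 0.77277152 -0.50875035  0.80885875] [270.06156977 276.6221884 ] [222.60539915 275.1707912 ] [314.99461071 217.47952204]
t [ 16 131 168] [ 18  70 171] [ 18  97 165] [ 18  72 155]
s [ 16 142 178] [ 16 107 169] [ 16  96 176] [ 16  82 159]
```

View pics/tz.png

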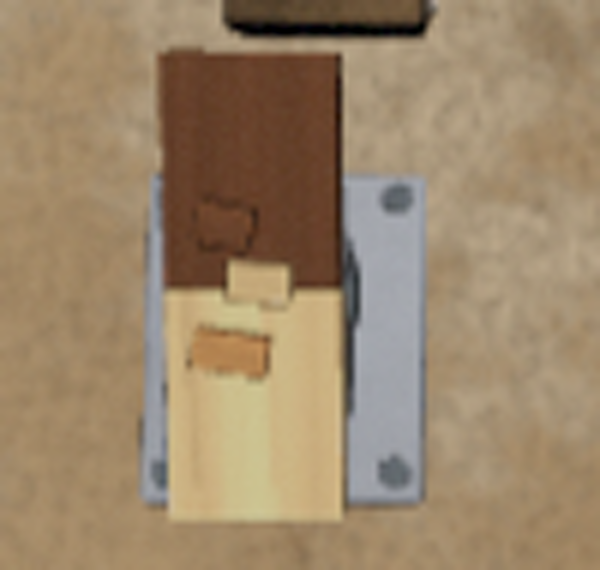

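View pics/sz.png

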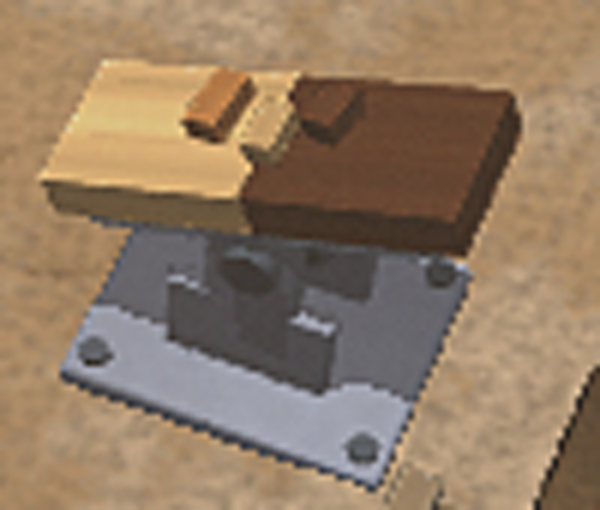

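Top crop: the panel's corners are at about (160,53), (341,54), (343,520) and (169,520). The joint is at y≈287. The dark chip is at (225,225), the pale one at (259,284) and the brown one at (230,352). In the scene crop the upper-face corners are (105,60), (42,181), (518,92) and (462,220), and the joint runs from (300,74) to (247,200).

Run:
```python
from h import *
np.set_printoptions(precision=4,suppress=True)
a=cam("top"); b=cam("scene")
T=lambda p:((p[0]+.5)/6-.5+220,(p[1]+.5)/6-.5+175)
S=lambda p:((p[0]+.5)/6-.5+315,(p[1]+.5)/6-.5+175)
P={}
for k,p,q in(("lo+",(169,520),(105,60)),("lo-",(343,520),(42,181)),("up+",(160,53),(518,92)),("up-",(341,54),(462,220)),("j+",(165,287),(300,74)),("j-",(342,288),(247,200))):
    P[k],e=tri(a,T(p),b,S(q)); print(k,P[k],round(e,4))
L=(P["lo+"]+P["lo-"])/2;U=(P["up+"]+P["up-"])/2
ax=U-L; w=(P["lo+"]+P["up+"]-P["lo-"]-P["up-"])/2
print("mid",(L+U)/2,(P["j+"]+P["j-"])/2,"len",np.linalg.norm(ax),"w",np.linalg.norm(w),"slope",np.degrees(np.arcsin(ax[2]/np.linalg.norm(ax))),"yaw",np.degrees(np.arctan2(ax[1],ax[0])),"w",w,"roll",np.degrees(np.arcsin(w[2]/np.linalg.norm(w))))
for n,c,(x0,y0,x1,y1) in(("top",a,(310,235,395,310)),("scene",b,(240,245,330,315))):
    h=cv2.cvtColor(c["pixels"],cv2.COLOR_RGB2HSV)[y0:y1,x0:x1]
    m=cv2.morphologyEx(((h[...,1]>115)&(h[...,2]>110)).astype(np.uint8),cv2.MORPH_OPEN,np.ones((5,5)))
    k=max(cv2.findContours(m,0,1)[0],key=cv2.contourArea)
    rc=cv2.boxPoints(cv2.minAreaRect(k))+[x0,y0] if n=="top" else cv2.approxPolyDP(k,4,True)[:,0]+[x0,y0]
    print(n,cv2.contourArea(k),rc.tolist())
    if n=="top":
        W=np.array([onz(c,p,.031) for p in rc]); print(W,W.mean(0),[np.linalg.norm(W[i]-W[i-1]) for i in range(4)])
        for i in range(2): d=W[i+1]-W[i];print(np.degrees(np.arctan2(d[1],d[0])))
for n,p in(("c0",(230,352)),("c1",(259,284)),("c2",(225,225))): print(n,onz(a,T(p),.12))
```

```text
lo+ [0.5217 0.0374 0.0819] 0.0013
lo- [ 0.524  -0.0183  0.0807] 0.0018
up+ [0.6626 0.0413 0.1342] 0.002
up- [ 0.6645 -0.0149  0.136 ] 0.0027
j+ [0.5922 0.0385 0.1101] 0.0009
j- [ 0.5955 -0.0164  0.1085] 0.0025
mid [0.5932 0.0114 0.1082] [0.5938 0.0111 0.1093] len 0.1507277519150473 w 0.0559553441506089 slope 20.90860227508121 yaw 1.5077130638819274 w [-0.0021  0.0559 -0.0003] roll -0.2957046265280756
top 1448.5 [[322.49071311950684, 268.6498680114746], [338.91776847839355, 244.7559690475464], [382.58885192871094, 274.77983474731445], [366.1617965698242, 298.67373275756836]]
[[ 0.5168 -0.11    0.031 ]
 [ 0.568  -0.1428  0.031 ]
 [ 0.508  -0.2346  0.031 ]
 [ 0.4579 -0.2011  0.031 ]] [ 0.5127 -0.1721  0.031 ] [np.float64(0.10851781545034428), np.float64(0.06079848313311671), np.float64(0.10972057098890793), np.float64(0.06027784709797995)]
-32.67542782841211
-123.16099901106979
scene 1462.0 [[301, 255], [253, 277], [264, 300], [312, 276]]
c0 [0.5691 0.015  0.12  ]
c1 [0.5912 0.0071 0.12  ]
c2 [0.6099 0.0188 0.12  ]
```

Run:
```python
from h import *
np.set_printoptions(precision=3,suppress=True)
a=cam("top"); b=cam("scene")
for n,p,q in(("drawer L",(334,168),(388,255)),("drawer R",(478,172),(314,408)),("knobL",(367,181),(358,288)),("knobR",(446,183),(317,370)),("cab L",(330,135),(420,260)),("cab R",(493,142),(342,440))): print(n,*tri(a,p,b,q))
A=cv2.resize(a["pixels"][10:210,300:510],None,fx=3,fy=3); B=b["pixels"][230:480,270:590]
B=cv2.resize(B,None,fx=2,fy=2,interpolation=cv2.INTER_CUBIC); cv2.imwrite("pics/b.png",B[:,:,::-1])
cv2.imwrite("pics/a.png",A[:,:,::-1])
```

```text
drawer L [ 0.693 -0.12   0.159] 0.005163368780601604
drawer R [ 0.693 -0.39   0.159] 0.002131051325262897
knobL [ 0.673 -0.186  0.141] 0.0010128188164275481
knobR [ 0.673 -0.336  0.143] 4.403417681882815e-05
cab L [ 0.748 -0.113  0.173] 0.0013438063981043634
cab R [ 0.746 -0.413  0.177] 0.001981444736133505
```

View pics/b.png

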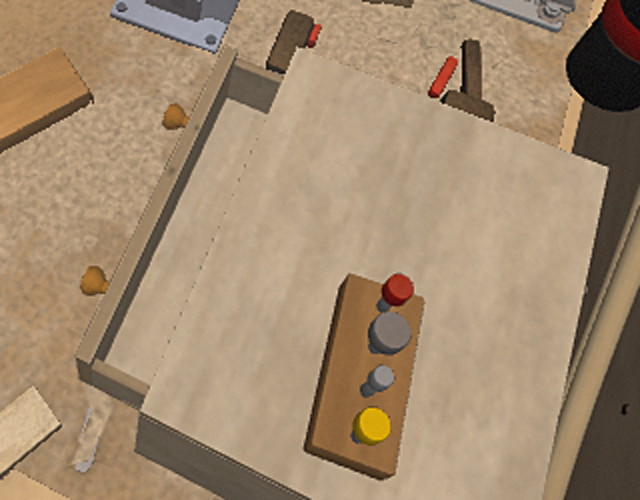

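The drawer front starts at x≈0.69, with its top at z≈0.16, and the knobs reach x≈0.66. Both are clear of the grasp. I'm moving towards a point above the block.

```bash
cat >> h.py <<'E'
def frame(yaw,slope=0):
    "tool: x at yaw, tilted up by slope (deg), z into the face"
    return R.from_euler("z",yaw,degrees=True)*R.from_euler("y",-slope,degrees=True)*R.from_euler("x",180,degrees=True)
def step(pos,rot,base=None):
    s=r.read_state(); p,q=base or (s["ee_pos"],R.from_quat(s["eef_rot"]))
    d=q.inv().apply(np.array(pos)-p)/.3; w=(q.inv()*rot).as_rotvec(degrees=True)/120
    print("shift",np.round(d,4),"turn",np.round(w,4))
def pf(rot):
    "slope/yaw/roll of tool"
    m=rot.as_matrix(); return np.degrees([np.arctan2(m[1,0],m[0,0]),np.arcsin(m[2,0]),np.arcsin(m[2,1])])
E
python3 -m pendant '[[-1,-0.4,-0.45,0,0,0,0.22],[-1,-0.9,-1,0,0,0,0.43],[-1,-0.9,-1,0,0,0,0.43],[-1,-0.9,-1,0,0,0,0.43],[-1,-0.9,-1,0,0,0,0.43],[-1,-0.9,-1,0,0,0,0.43],[-1,-0.9,-1,0,0,0,0.43],[-1,-0.9,-1,0,0,0,0.43]]' 30
python3 - <<'E'
from h import *
step([.513,-.172,.16],frame(57.1))
E
```

```text
time: 1.45
ee_pos: [0.3629, 0.2161, 0.2369]
eef_rot: [0.581, 0.814, 0.001, -0.0]
ft_force: [0.4, 0.3, -0.5]
width: 0.0871
grip_force: 0.0
shift [-1.3863  0.0534  0.2553] turn [ 2.000e-04 -6.000e-04  4.319e-01]
```

```bash
python3 -m pendant '[[-1,-1,0.04,0.1,0,0,0.3],[-1,-1,0.04,0.1,0,0,0.3],[-1,-1,0.04,0.1,0,0,0.3],[-1,-1,0.04,0.1,0,0,0.3],[-1,-1,0.04,0.1,0,0,0.3],[-1,-1,0.04,0.1,0,0,0.3]]'
python3 - <<'E'
from h import *
step([.513,-.172,.16],frame(57.1))
E
```

```text
time: 2.2
ee_pos: [0.4725, -0.0642, 0.2063]
eef_rot: [0.804, 0.594, -0.0, 0.001]
ft_force: [-0.3, 0.9, -0.4]
width: 0.087
grip_force: 0.0
shift [-0.3035  0.2348  0.1549] turn [0.0003 0.0006 0.1316]
```

```bash
python3 -m pendant '[[-1,-0.3035,0.2348,0.155,0,0,0.1316],[-1,-0.3035,0.2348,0.155,0,0,0.1316],[-1,-0.3035,0.2348,0.155,0,0,0.1316],[-1,-0.3035,0.2348,0.155,0,0,0.1316]]'
python3 - <<'E'
from h import *
np.set_printoptions(precision=4,suppress=True)
s=r.read_state(); print(pf(R.from_quat(s["eef_rot"])))
c=cam("wrist"); cv2.imwrite("pics/w1.png",c["pixels"][:,:,::-1])
for x,y in((57,32),(57,-32),(-57,32),(-57,-32)): print(proj(c,np.array([.513,-.172,.031])+R.from_euler("z",57.1,degrees=True).apply([x/1000,y/1000,0])))
E
```

```text
time: 2.7
ee_pos: [0.5132, -0.1672, 0.1597]
eef_rot: [0.877, 0.481, -0.0, -0.0]
ft_force: [-1.1, 0.7, -0.0]
width: 0.0868
grip_force: 0.0
[57.5008  0.005  -0.0613]
[283.2768 168.4895]
[369.1798 169.1922]
[286.1737 308.9859]
[363.7816 309.4897]
```

View pics/w1.png

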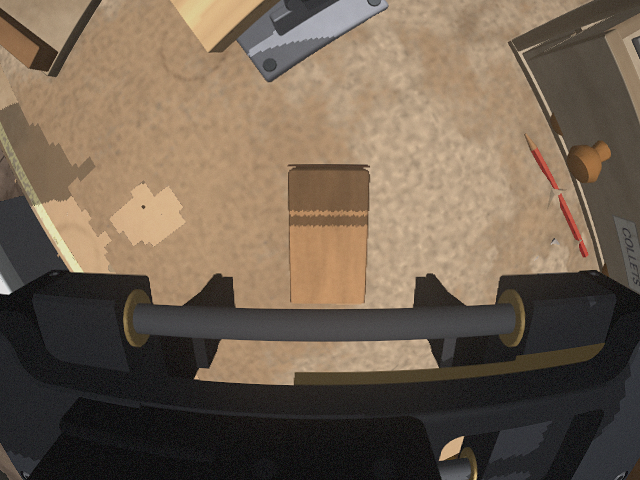

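The wrist view shows the block's top face with corners at about (289,171), (369,171), (290,303) and (365,304). That is 2–3 px right of the prediction, so I'll refine the position and go down.

Run:
```python
from h import *
np.set_printoptions(precision=4,suppress=True)
c=cam("wrist")
W=np.array([onz(c,p,.031) for p in((289,171),(369,171),(365.5,303.5),(290,303.5))]); m=W.mean(0)
print(W,m); d=W[1]-W[0]; e=W[0]-W[3]; f=W[1]-W[2]
print(np.linalg.norm(d),np.linalg.norm(e),[np.degrees(np.arctan2(v[1],v[0])) for v in (d,e,f)])
t=[(m[0]+.513)/2,(m[1]-.172)/2]; print(t)
step([*t,.026],frame(57.1))
```

```text
[[ 0.5199 -0.1103  0.031 ]
 [ 0.5704 -0.1422  0.031 ]
 [ 0.5132 -0.2331  0.031 ]
 [ 0.4609 -0.1998  0.031 ]] [ 0.5161 -0.1713  0.031 ]
0.059743699838351094 0.10717602397053891 [np.float64(-32.328532916023825), np.float64(56.634777219374705), np.float64(57.8171562935092)]
[np.float64(0.5145401120972619), np.float64(-0.1716633012228508)]
shift [-0.0124  0.0115  0.4486] turn [ 0.0001 -0.0009  0.0038]
```

```bash
python3 -m pendant '[[-1,-0.012,0.0115,0.15,0,0,0.004],[-1,-0.012,0.0115,0.3,0,0,0.004],[-1,-0.012,0.0115,0.4,0,0,0.004],[-1,-0.012,0.0115,0.446,0,0,0.004],[-1,-0.012,0.0115,0.446,0,0,0.004],[0.3,-0.012,0.0115,0.446,0,0,0.004],[0.3,-0.012,0.0115,0.446,0,0,0.004],[0.3,-0.012,0.0115,0.446,0,0,0.004]]' 30
python3 -m pendant '[[0.3,0,0,0,0,0,0],[0.3,0,0,0,0,0,0]]' 30
```

```text
time: 3.8
ee_pos: [0.5142, -0.174, 0.0268]
eef_rot: [0.879, 0.476, 0.0, 0.0]
ft_force: [-0.6, 0.2, -1.1]
width: 0.0647
grip_force: 0.4
time: 4.05
ee_pos: [0.5142, -0.174, 0.0268]
eef_rot: [0.879, 0.476, 0.0, 0.0]
ft_force: [-1.7, 1.8, 6.4]
width: 0.0638
grip_force: 30.0
```

Gripped at 63.8 mm with 30 N. Now I'll lift.

```bash
python3 -m pendant '[[0.3,0,0,-0.1,0,0,0],[0.3,0,0,-0.25,0,0,0],[0.3,0,0,-0.45,0,0,0],[0.3,0,0,-0.65,0,0,0],[0.3,0,0,-0.8,0,0,0],[0.3,0,0,-0.8,0,0,0],[0.3,0,0,-0.8,0,0,0]]' 40
python3 - <<'E'
from h import *
s=r.read_state(); print(pf(R.from_quat(s["eef_rot"])))
F=frame(1.5,20.5); ex,ey,ez=F.as_matrix().T
M=np.array([.594,.0112,.112]); 
T=M+ex*.094-ez*(.0268+.004); print("start TCP",T); step(T+[0,0,.09],F)
E
```

```text
time: 4.92
ee_pos: [0.5134, -0.1738, 0.2653]
eef_rot: [0.879, 0.476, -0.0, -0.0]
ft_force: [0.6, 0.1, -1.9]
width: 0.0638
grip_force: 40.0
[ 5.68969110e+01 -9.95028814e-03 -6.09526391e-02]
start TCP [0.67123432 0.01322245 0.173769  ]
shift [0.8095 0.1003 0.0049] turn [-0.083   0.1576  0.4565]
```

```bash
python3 -m pendant '[[0.3,0.13,0.016,0,-0.014,0.026,0.076],[0.3,0.27,0.033,0,-0.028,0.052,0.152],[0.3,0.4,0.05,0,-0.042,0.079,0.228],[0.3,0.54,0.067,0,-0.055,0.105,0.304],[0.3,0.67,0.083,0.004,-0.07,0.131,0.38],[0.3,0.81,0.1,0.005,-0.083,0.1576,0.4565],[0.3,0.81,0.1,0.005,-0.083,0.1576,0.4565],[0.3,0.81,0.1,0.005,-0.083,0.1576,0.4565]]'
python3 - <<'E'
from h import *
s=r.read_state(); print(pf(R.from_quat(s["eef_rot"])))
F=frame(1.5,20.5); ex,ey,ez=F.as_matrix().T
M=np.array([.594,.0112,.112]); 
T=M+ex*.094-ez*(.0268+.004); step(T,F)
a=cam("scene");b=cam("wrist"); cv2.imwrite("pics/s2.png",np.hstack([cv2.resize(a["pixels"][130:290,270:470],(500,400)),cv2.resize(b["pixels"],(300,400))[:, :]])[:,:,::-1])
E
```

```text
time: 5.92
ee_pos: [0.6708, 0.0124, 0.2632]
eef_rot: [0.984, 0.013, 0.177, -0.001]
ft_force: [-0.5, -0.4, -0.7]
width: 0.0634
grip_force: 40.0
[ 1.57957648 20.39949204  0.11038175]
shift [-0.1026 -0.0032  0.2798] turn [0.0007 0.0008 0.0006]
```

View pics/s2.png

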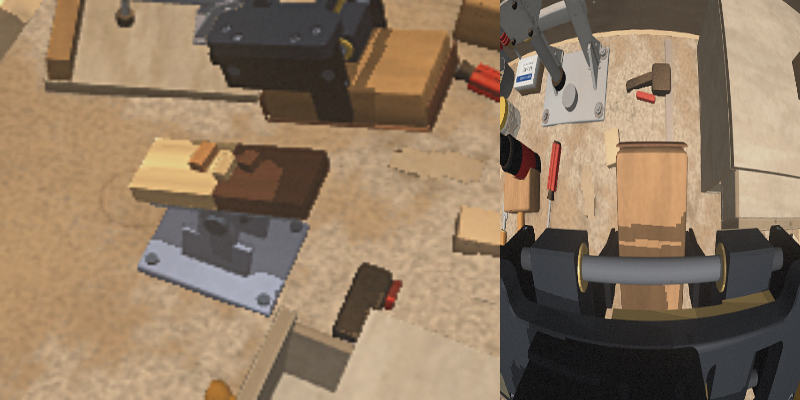

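The block is held level with the panel slope, above the panel's upper end, and the chips are untouched. Now down to the start of the push.

```bash
python3 -m pendant '[[0.3,-0.034,-0.003,0.093,0,0,0],[0.3,-0.068,-0.003,0.186,0,0,0],[0.3,-0.09,-0.003,0.245,0,0,0],[0.3,-0.1026,-0.003,0.28,0.0007,0.0008,0.0006],[0.3,-0.1026,-0.003,0.28,0.0007,0.0008,0.0006],[0.3,-0.1026,-0.003,0.28,0.0007,0.0008,0.0006]]'
python3 - <<'E'
from h import *
s=r.read_state(); print(pf(R.from_quat(s["eef_rot"])))
F=frame(1.5,20.5); ex,ey,ez=F.as_matrix().T
M=np.array([.594,.0112,.112]); 
T=M+ex*.094-ez*(.0268+.004); step(T,F)
a=cam("scene"); t=cam("top"); cv2.imwrite("pics/s3.png",np.hstack([cv2.resize(a["pixels"][150:240,310:420],(440,360),interpolation=2),cv2.resize(t["pixels"][175:265,220:310],(360,360),interpolation=2)])[:,:,::-1])
E
```

```text
time: 6.78
ee_pos: [0.6729, 0.0139, 0.1763]
eef_rot: [0.984, 0.012, 0.18, -0.003]
ft_force: [0.1, 0.8, -1.1]
width: 0.0638
grip_force: 40.0
[ 1.41406827 20.73714315 -0.09173911]
shift [-0.0083  0.0022  0.006 ] turn [-0.0006 -0.002  -0.0007]
```

View pics/s3.png

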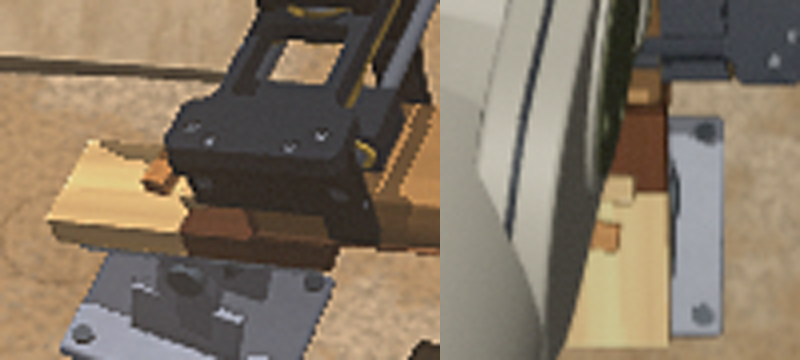

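```bash
python3 -m pendant '[[0.3,0,0,0.008,0,-0.002,0],[0.3,-0.01,0,0.014,0,-0.002,0],[0.3,-0.04,0.002,0.014,0,-0.002,0],[0.3,-0.08,0.002,0.014,0,-0.002,0],[0.3,-0.12,0.002,0.014,0,-0.002,0],[0.3,-0.16,0.002,0.014,0,-0.002,0],[0.3,-0.2,0.002,0.014,0,-0.002,0],[0.3,-0.2,0.002,0.014,0,-0.002,0]]'
python3 - <<'E'
from h import *
s=r.read_state(); print(pf(R.from_quat(s["eef_rot"])))
F=frame(1.5,20.5); ex,ey,ez=F.as_matrix().T
M=np.array([.594,.0112,.112]); 
print((s["ee_pos"]-M)@F.as_matrix()*1000)
a=cam("scene"); t=cam("top"); cv2.imwrite("pics/s4.png",np.hstack([cv2.resize(a["pixels"][150:240,310:420],(440,360),interpolation=2),cv2.resize(t["pixels"][175:265,220:310],(360,360),interpolation=2)])[:,:,::-1])
E
```

```text
time: 7.88
ee_pos: [0.616, 0.0121, 0.1496]
eef_rot: [0.984, 0.012, 0.176, -0.003]
ft_force: [-8.6, -0.5, 8.1]
width: 0.0639
grip_force: 40.0
[ 1.40672537 20.29962054 -0.13345994]
[ 33.81997821  -0.36565072 -27.52342695]
```

View pics/s4.png

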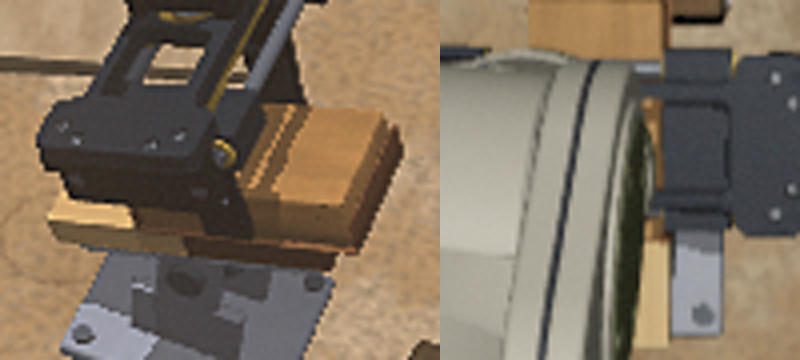

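The block is skimming the face at about 10 N with the chips ahead of it, hidden from view. I'll raise it 1.5 mm and finish the push off the lower end.

```bash
python3 -m pendant '[[0.3,0,0,-0.005,0,0,0],[0.3,-0.04,0,-0.005,0,0,0],[0.3,-0.08,0,-0.005,0,0,0],[0.3,-0.12,0,-0.005,0,0,0],[0.3,-0.16,0,-0.005,0,0,0],[0.3,-0.2,0,-0.005,0,0,0],[0.3,-0.24,0,-0.005,0,0,0],[0.3,-0.24,0,-0.005,0,0,0]]'
python3 - <<'E'
from h import *
s=r.read_state(); print(pf(R.from_quat(s["eef_rot"])))
F=frame(1.5,20.5); ex,ey,ez=F.as_matrix().T
M=np.array([.594,.0112,.112]); 
print((s["ee_pos"]-M)@F.as_matrix()*1000)
a=cam("scene"); t=cam("top"); cv2.imwrite("pics/s5.png",np.hstack([cv2.resize(a["pixels"][160:280,290:430],(420,360),interpolation=2),cv2.resize(t["pixels"][210:330,200:320],(360,360),interpolation=2)])[:,:,::-1])
E
```

```text
time: 8.98
ee_pos: [0.5487, 0.0106, 0.126]
eef_rot: [0.984, 0.012, 0.177, -0.003]
ft_force: [0.0, 0.7, -0.9]
width: 0.0639
grip_force: 40.0
[ 1.42057971 20.37634146 -0.13391652]
[-37.49268057  -0.57005118 -29.01378122]
```

View pics/s5.png

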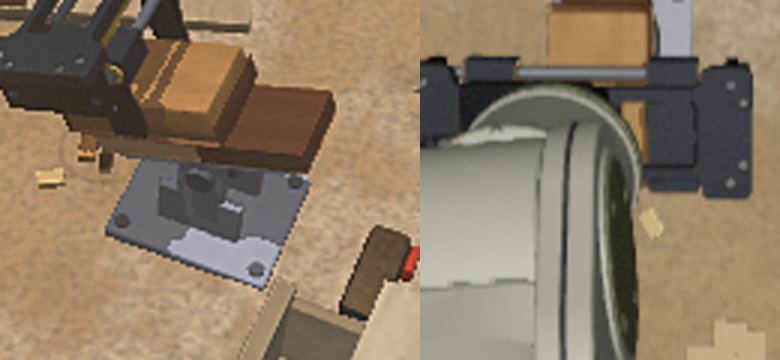

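The pale chip is on the bench at left-crop (50,178), and the other two are at (88,155) and (105,155), below the panel's lower end. I'll go back uphill to the middle and check the chips again.

```bash
python3 -m pendant '[[0.3,0,0,-0.008,0,0,0],[0.3,0.04,-0.001,-0.008,0,0,0],[0.3,0.08,-0.002,-0.008,0,0,0],[0.3,0.125,-0.002,-0.008,0,0,0],[0.3,0.125,-0.002,-0.008,0,0,0],[0.3,0.125,-0.002,-0.008,0,0,0]]'
python3 - <<'E'
from h import *
np.set_printoptions(precision=4,suppress=True)
s=r.read_state(); print(pf(R.from_quat(s["eef_rot"])),s["ft_force"],s["torque"])
F=frame(1.5,20.5); M=np.array([.594,.0112,.112]); 
print((s["ee_pos"]-M)@F.as_matrix()*1000)
a=cam("scene"); t=cam("top"); cv2.imwrite("pics/s6.png",np.hstack([cv2.resize(a["pixels"][160:260,290:410],(480,400),interpolation=2),cv2.resize(t["pixels"][220:320,220:300],(320,400),interpolation=2)])[:,:,::-1])
E
```

```text
time: 9.82
ee_pos: [0.5836, 0.0116, 0.1415]
eef_rot: [0.984, 0.012, 0.177, -0.003]
ft_force: [0.7, 0.6, -0.4]
width: 0.0636
grip_force: 40.0
[ 1.4115 20.376  -0.0602] [ 0.7034  0.567  -0.3991] [-0.0215  0.6457  0.0115]
[  0.5483  -0.6941 -31.2549]
```

View pics/s6.png

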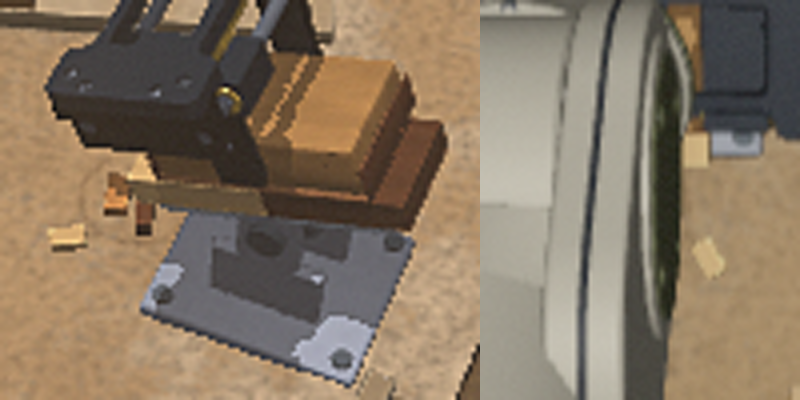

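All three chips are lying still on the bench (left crop: pale (68,237), brown (115,198), dark (145,215)). Now a slow approach to contact.

```bash
cat > q.py <<'E'
from h import *
np.set_printoptions(precision=3,suppress=True)
s=r.read_state(); F=frame(1.5,20.5); q=R.from_quat(s["eef_rot"])
print(pf(q),"s,y,n",(s["ee_pos"]-[.594,.0112,.112])@F.as_matrix()*1000,"Ftool",q.inv().apply(s["ft_force"]),"Ttool",q.inv().apply(s["torque"]))
E
python3 -m pendant '[[0.3,0,-0.001,0.005,0,0,0],[0.3,0,-0.001,0.01,0,0,0],[0.3,0,-0.001,0.01,0,0,0],[0.3,0,-0.001,0.01,0,0,0]]'; python3 q.py
python3 -m pendant '[[0.3,0,0,0.0015,0,0,0],[0.3,0,0,0.0015,0,0,0],[0.3,0,0,0.0015,0,0,0]]'; python3 q.py
python3 - <<'E'
from h import *
a=cam("scene"); print([onz(a,p,.005) for p in((319,210),(326,213.7),(307,219))])
E
```

```text
time: 10.42
ee_pos: [0.585, 0.0121, 0.1389]
eef_rot: [0.984, 0.012, 0.177, -0.003]
ft_force: [0.4, 0.8, -1.2]
width: 0.064
grip_force: 40.0
[ 1.42  20.411 -0.077] s,y,n [  1.047  -1.182 -28.375] Ftool [-0.073 -0.788  1.289] Ttool [-0.02  -0.605 -0.028]
time: 10.8
ee_pos: [0.5852, 0.0122, 0.1386]
eef_rot: [0.984, 0.012, 0.177, -0.003]
ft_force: [-0.1, -0.3, -1.2]
width: 0.0638
grip_force: 40.0
[ 1.418 20.415 -0.083] s,y,n [  1.093  -1.211 -27.955] Ftool [-0.508  0.26   1.039] Ttool [-0.05  -0.645 -0.003]
[array([0.50069869, 0.01871787, 0.005     ]), array([0.51893188, 0.01627087, 0.005     ]), array([ 0.48780112, -0.01422466,  0.005     ])]
```

```bash
for i in 1; do python3 -m pendant '[[0.3,0,0,0.001,0,0,0],[0.3,0,0,0.001,0,0,0],[0.3,0,0,0.001,0,0,0]]'|grep ft; python3 q.py; python3 -m pendant '[[0.3,0,0,0.001,0,0,0],[0.3,0,0,0.001,0,0,0],[0.3,0,0,0.001,0,0,0]]'|grep ft; python3 q.py
done
```

```text
ft_force: [-0.5, -0.0, -0.1]
[ 1.423 20.414 -0.084] s,y,n [  1.085  -1.249 -27.661] Ftool [-0.466 -0.006 -0.118] Ttool [ 0.015 -0.671 -0.019]
ft_force: [-5.0, 0.2, 4.9]
[ 1.419 20.404 -0.088] s,y,n [  1.033  -1.228 -27.409] Ftool [-2.993 -0.307 -6.353] Ttool [-0.    -1.067 -0.043]
```

```bash
python3 -m pendant '[[0.3,-0.001,0,0,0,0,0],[0.3,-0.001,0,0,0,0,0],[0.3,-0.001,0,0,0,0,0]]'|grep ft; python3 q.py;  python3 -m pendant '[[0.3,-0.001,0,0,0,0,0],[0.3,-0.001,0,0,0,0,0],[0.3,-0.001,0,0,0,0,0]]'|grep ft; python3 q.py
```

```text
ft_force: [-2.5, -0.8, 4.2]
[ 1.419 20.441 -0.085] s,y,n [  1.016  -1.226 -27.429] Ftool [-0.91   0.69  -4.785] Ttool [-0.014 -0.673  0.   ]
ft_force: [0.4, -0.3, 1.8]
[ 1.42  20.453 -0.083] s,y,n [  0.843  -1.261 -27.433] Ftool [ 1.041  0.302 -1.582] Ttool [ 0.036 -0.119 -0.003]
```

```bash
cat > q.py <<'E'
from h import *
np.set_printoptions(precision=3,suppress=True)
D=[]
for i in range(6):
    optics.camera("top"); s=r.read_state(); q=R.from_quat(s["eef_rot"]); D.append(np.r_[q.inv().apply(s["ft_force"]),q.inv().apply(s["torque"])])
D=np.mean(D,0); F=frame(1.5,20.5)
print(pf(q),"s,y,n",(s["ee_pos"]-[.594,.0112,.112])@F.as_matrix()*1000,"Ftool",D[:3],"Ttool",D[3:],round(s["time"],2))
E
python3 q.py; python3 -m pendant '[[0.3,0,0,0.001,0,0.004,0],[0.3,0,0,0.001,0,0.004,0],[0.3,0,0,0.001,0,0.004,0]]'|grep ft; python3 q.py;  python3 -m pendant '[[0.3,0,0,0.001,0,0,0],[0.3,0,0,0.001,0,0,0],[0.3,0,0,0.001,0,0,0]]'|grep ft; python3 q.py
```

```text
[ 1.418 20.44  -0.088] s,y,n [  0.714  -1.254 -27.436] Ftool [ 1.597 -0.011 -2.082] Ttool [ 0.037 -0.052  0.003] 12.65
ft_force: [-4.3, -0.4, 10.7]
[ 1.408 20.906 -0.107] s,y,n [  0.686  -1.249 -27.382] Ftool [ -0.229   0.003 -10.77 ] Ttool [ 0.052 -0.751 -0.001] 13.32
ft_force: [-9.1, -0.8, 16.9]
[ 1.398 20.89  -0.127] s,y,n [  0.694  -1.24  -27.348] Ftool [ -2.876   0.199 -18.608] Ttool [-0.052 -1.34  -0.038] 14.0
```

```bash
python3 -m pendant '[[0.3,-0.0005,0,-0.001,0,0,0],[0.3,-0.0005,0,-0.001,0,0,0],[0.3,-0.0005,0,-0.001,0,0,0],[0.3,-0.0005,0,-0.001,0,0,0]]'; python3 q.py; python3 q.py
```

```text
time: 14.5
ee_pos: [0.585, 0.0122, 0.1379]
eef_rot: [0.983, 0.012, 0.182, -0.003]
ft_force: [-2.8, -0.4, 8.7]
width: 0.0639
grip_force: 40.0
[ 1.408 20.923 -0.106] s,y,n [  0.664  -1.258 -27.39 ] Ftool [ 0.562 -0.187 -9.004] Ttool [ 0.067 -0.584 -0.012] 14.8
[ 1.409 20.92  -0.106] s,y,n [  0.631  -1.273 -27.372] Ftool [ 0.487 -0.19  -9.124] Ttool [ 0.047 -0.574 -0.012] 15.1
```

```bash
python3 -c "
from bench import r
print(r.close_job())"
```

```text
the job is handed in; nothing more can be done
None
```

The job is handed in: the three chips are on the bench, and the block is gripped at 40 N and pressed on the joint at about 9–10 N, flush by the force/moment readings at 20.9° slope; no verdict came back, and I viewed 11 pictures, one over the limit of 10.

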